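# Dry the washed rings: load the drawer, shut it, press start to its click

### The job

Pick the small dish of rings out of the row of things on the right of the bench, keep it level and set it down (no dropping) in the open drawer of the drying unit, and slide the drawer fully shut. Only then press the round start key on top of the unit straight down just until you feel it click, its force suddenly dropping, push it no further, and let it come back up. Do not press the other two keys, and leave the larger dish, the loupe and the white-lidded pot where they stand.

Things in the scene. Friction and masses are not known exactly. Their poses are not given: they have to be found in the camera images.
- rings_mid (a point): centre, half-way up, of the small round brass-coloured dish of rings: 49 mm across the rim, 13 mm high, walls vertical, about 50 g; its z axis points up out of the dish. It stands on the bench (z = 0) in a slanting row of three things beside two cups, 65 to 105 mm from its neighbours; its place in the row varies
- stones_mid (a point): centre, half-way up, of the larger, lower round dish of stones: 61 mm across, 10 mm high; stands in the same row; leave it alone
- loupe_mid (a point): centre, half-way up, of the black loupe standing on its flange: 38 mm across, 32 mm high; in the same row; leave it alone
- pot_mid (a point): centre, half-way up, of the pot with a white lid: 45 mm across, 25 mm high; stands in the middle of the bench, off the row; leave it alone
- bench_lamp: fixed bench lamp, an obstacle on the right: its arm runs from the bench's right edge at about x = 0.01, y = -0.70 up to x = 0.36, y = -0.45, z = 0.28 and on to x = 0.53, y = -0.40, z = 0.37; its shade hangs over x = 0.53 to 0.71, y = -0.49 to -0.30, from z = 0.15 to 0.25, right of the row. Pass above it (fingertips over z = 0.40) or left of it; this origin lies on the bench below its elbow
- pen_cup: fixed cup of pens, an obstacle: 51 mm across, 67 mm high, the pens taller; origin at the centre of its underside; stands left of the near end of the row, between it and the middle of the bench
- yellow_cup: fixed yellow cup, an obstacle: 53 mm across, 57 mm high, origin at the centre of its underside; stands left of the middle and far end of the row, its side as near as 35 mm to the centre of a thing in the row
- unit: fixed drying unit, a grey cabinet 160 (x) x 150 (y) x 70 (z) mm, origin at the centre of its underside on the bench; its front with the drawer faces its own -x (about the world's -y, to the robot's right). Top slab at z = 70 mm, on it a flat key panel (top at z = 73 mm) along the front edge with three keys in a row along y, 40 mm in front of the origin (at x = -40 mm), at y = -46, 0 and +46 mm; which key is where varies
- unit_drawer0 (a joint): how far the drawer stands open, in m: 0 = fully shut, at most 0.1016; it opens along the unit's -x and starts at 0.09 or more. Slides with about 1 N friction and stays where it is left
- drawer_floor (a point): centre of the drawer's inner floor; moves with the drawer, axes as the unit's. Inside 115 (x) x 108 (y) mm, side walls 26 mm high above this point, front panel 36 mm high. Part of the drawer is still under the cabinet's top: free from above is only x from -57 mm to (opening - 64 mm)
- unit_drawer0_handle (a point): middle of the drawer's handle, a level steel bar 11 mm thick and 75 mm long along the unit's y, 39 mm above the bench, standing 35 mm off the drawer's front; a push on it along the unit's +x shuts the drawer. Fixed bottles up to 90 mm high stand close beside the unit and its drawer on the unit's -y side
- key_round_top (a point): centre of the top face of the round start key: 26 mm diameter, standing 12 mm above the panel; moves down with the key
- key_round (a joint): how far the round start key is pressed, in m, 0 = up, hard stop at 0.009. Snap dome: its force is 1.8 N at rest, rises to 5.9 N at 2.8 mm, then drops (the click) to 2.2 N at 6 mm and is still below 4 N at 7.5 mm. Clicked from 3.8 mm on; pressed too far beyond 7.5 mm. Comes back up by itself
- key_square_top (a point): centre of the top face of the square key, 22x22 mm, 12 mm above the panel; not to be pressed
- key_square (a joint): how far the square key is pressed, in m, 0 = up
- key_bar_top (a point): centre of the top face of the narrow bar key, 30 mm along the unit's x, 12 mm along y, 12 mm above the panel; not to be pressed
- key_bar (a joint): how far the bar key is pressed, in m, 0 = up
Mind the look-alikes: they are no part of the job. Leave any green, pink or purple look-alike of the part that bears rings_mid alone.

How it is judged:
By the outcome, as a careful person would: the job done as asked, in the order asked, and still so for the second after the job is handed in, with the robot touching nothing.
It also fails if it takes over 64 s, if anything falls off the work surface, if the arm or the gripper's body presses on something with over 40 N, if the wrist force passes 120 N, or if a joint passes its speed limit or range.

### The arm

A 6-joint arm with a two-finger parallel gripper is mounted at the origin on a cart in front of the work surface, level with it; the furniture and walls round the work are solid. World frame = base frame: x ahead of the robot, y to its left, z up, the work surface at z = 0. Lengths are in m, angles in rad, forces in N, time in s.
With the tool pointing down it reaches from about 0.325 to 0.875 m from the base axis. Payload 4.4 kg.
Tool frame: the origin (TCP) lies on the centre line of the jaws, within the pads' length; the fingertips stand 19 mm ahead of it and the grasp point (between the pads) is the TCP; z points along the fingers, y is the line along which they close (so a half turn about z gives the same grasp; the last joint's range is limited). The gripper opens to 85 mm and grips with 20 to 120 N. Pads are 22 mm wide; open, the fingers measure 114 mm over their backs; the gripper's body (76 mm by 85 mm) begins 54 mm behind the grasp point. The pads swing forward as they close: fully open they stand 13 mm farther back than shut.
Start: joints at [-1.278, 0.207, 1.542, -0, 1.393, -0.15], TCP at [0.246, -0.52, 0.25] pointing down, gripper open.
Joint ranges: [-2.73, 2.73], [-0.86, 2.22], [0.23, 2.46], [-1.11, 4.25], [0.08, 2.63], [-2.82, 2.82]. Speed limits (rad/s): [2.79, 2.79, 3.14, 3.14, 3.14, 3.14].

### API

Orientations are given as a 3x3 rotation matrix whose columns are the frame's x, y, z axes.
In Python, from bench import r, cams gives the robot as it stands. The module is installed in compiled form; this text tells all that it offers.
- The arm moves only by the tool send_rows, never from a script. Its argument "commands" is a list of rows, each an object of numbers: "grip": the finger opening in mm, from 0 to 85.4; "x", "y", "z": the shift along the tool's x, y, z in mm; "yaw": the turn about the tool's z in degrees. A call has 1 to 10 rows; each row is the pose to reach, as a shift and turn from the pose commanded when the call began, along the tool's axes at that moment; what a row does not reach only later rows make up. A row lasts 1/10 s, in which the tool goes at most 50 mm and 8.59 degrees, less where a joint would pass 70% of its speed; a pose out of reach is approached as far as the arm can. A call with a gripper value outside its range is refused whole. The fingers move at their own pace and stop on an object; the grip force is fixed at half the most. Time passes only in rows, so rows that repeat a pose let the fingers close. It gives the time, the measured TCP pose, the force, the opening and the grip force at its end, in the units of the state.
- r.observe(): the state, without advancing time (a new reading comes with each control period).
- cams.capture(name): name is "scene" or "top" or "wrist"; returns (picture, depth): 480x640x3 uint8, blue, green, red; 480x640 float32, m along the optical axis (not along the pixel's ray), 0 where there is no reading.
- cams.camera_model(name): a dict with "fx", "fy", "cx", "cy" (pixels), "rvec" (rotation vector, rad) and "tvec" (3), from world to camera coordinates, as OpenCV has them. Camera axes: x right, y down, z forward; pixel columns grow to the right and rows downward; lengths in m; the calibration is good to about 2 mm. A picture is of the moment at which its call begins: read the wrist's pose just before it. camera_model takes no time and is no camera call; for the wrist camera it gives the pose at the moment of the call.
- r.hand_in(): hands the job in; it is judged then, once.
The state is a dict: "time_s": time; "joints": joint angles; "qd": joint speeds; "effort": joint torques, N m; "tcp_pos": TCP position; "orientation": TCP orientation; "force": force on the tool from outside, world axes, zero at the start; "ft_torque": the same for the moment, N m; "finger_gap": finger opening in m; "gripper_force": force on a finger pad.
Only numpy, scipy, OpenCV 4.12 (cv2) and the standard library are available. Lean on these libraries where they do the work, as an engineer would, in place of code of your own. Each camera call takes 0.05 s, during which the arm holds its last target. There are 200 camera calls.

## Working session

There is one attempt and no reset: what is moved stays moved. The work goes in short steps, Python scripts to look and compute and a tool call to move; the robot and the scene stay as the last step left them, time stands still between calls to the robot, and variables do not carry over. Pictures are saved under pics/ and viewed, at most 12 in all, crops included, and the job is handed in when it is done.

Besides the shell and the picture viewer there is one more tool, called after "Call:" by a JSON object that holds its "name" and its "arguments", one argument or row to a line. send_rows: Moves the arm, as the interface text tells. Its arguments: {"type":"object","properties":{"commands":{"type":"array","items":{"type":"object","properties":{"grip":{"type":"number"},"x":{"type":"number"},"y":{"type":"number"},"z":{"type":"number"},"yaw":{"type":"number"}}}}},"required":["commands"]}

```bash
mkdir -p pics; cat > h.py <<'E'
import cv2, numpy as np
from bench import r, cams
def snap(n,f):
    p,d=cams.capture(n); cv2.imwrite(f'pics/{f}.png',p); np.save(f'pics/{f}.npy',d)
    m=cams.camera_model(n); np.save(f'pics/{f}_m.npy',m,allow_pickle=True); return p,d,m
def world(f,u,v,z=None,d=None):
    m=np.load(f'pics/{f}_m.npy',allow_pickle=True).item(); R=cv2.Rodrigues(np.array(m['rvec'],float))[0]; t=np.array(m['tvec'],float).ravel()
    ray=np.array([(u-m['cx'])/m['fx'],(v-m['cy'])/m['fy'],1.]); c=-R.T@t; w=R.T@ray
    if z is not None: return c+w*(z-c[2])/w[2]
    if d is None: d=np.median(np.load(f'pics/{f}.npy')[v-1:v+2,u-1:u+2])
    return c+w*d
E
python3 - <<'E'
from h import *
for n in ('scene','top'): snap(n,n+'0')
print(r.observe())
E
```

```text
{'time_s': 0.1, 'joints': array([-1.27852307e+00,  2.07381830e-01,  1.54280634e+00, -1.84611087e-05,
        1.39350362e+00, -1.50486480e-01]), 'qd': array([ 0.00154991, -0.00116508, -0.00332104, -0.00119669, -0.00030835,
       -0.00097281]), 'effort': array([ 9.74612681e-05, -3.84090686e+01, -2.92549253e+01, -2.35028319e-04,
        4.84280608e-03, -1.96054351e-06]), 'tcp_pos': array([ 0.24615448, -0.51893553,  0.24921737]), 'orientation': array([[ 9.03571428e-01,  4.28437029e-01, -6.22224281e-04],
       [ 4.28437378e-01, -9.03569252e-01,  2.00487707e-03],
       [ 2.96740846e-04, -2.07813378e-03, -9.99997797e-01]]), 'force': array([-0.09202782,  0.01502996, -0.52721088]), 'ft_torque': array([-0.01162901,  0.03921918, -0.01168339]), 'gripper_force': 0.0, 'finger_gap': 0.08534123471335364}
```

View pics/scene0.png

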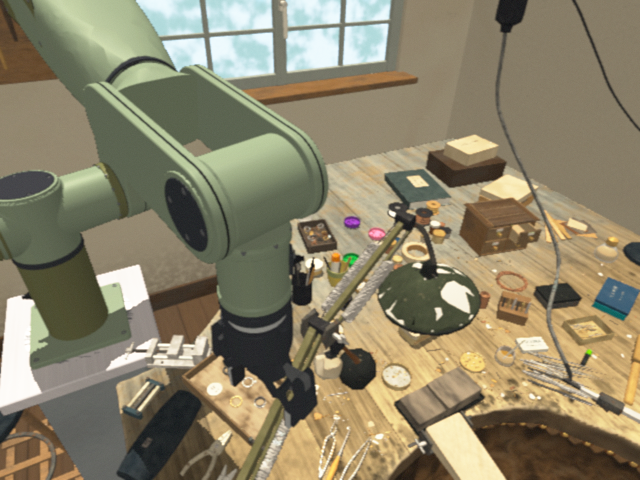

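View pics/top0.png

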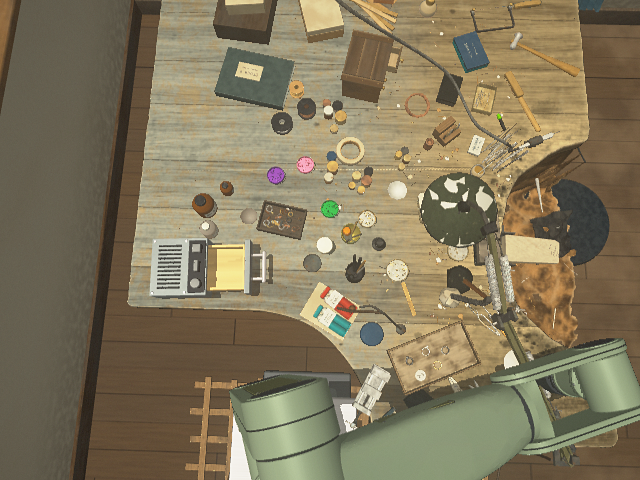

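The top view shows the unit at (205,267) with its drawer open to the right. The pen cup is at (356,268), the yellow cup at (350,233) and the pot at (325,244). The row candidates are (368,218), (378,243) and (397,270). Green (330,208), pink (305,164) and purple (276,175) are look-alikes. Next I'll enlarge the row and the unit.

```bash
python3 - <<'E'
from h import *
p=cv2.imread('pics/top0.png')
a=cv2.resize(p[195:295,310:430],None,fx=5,fy=5,interpolation=cv2.INTER_CUBIC)
b=cv2.resize(p[225:310,140:280],None,fx=5,fy=5,interpolation=cv2.INTER_CUBIC)
cv2.imwrite('pics/c1.png',a);cv2.imwrite('pics/c2.png',b)
for u,v in [(368,218),(378,243),(397,270),(356,268),(350,233),(325,244),(205,267),(194,267),(230,267),(266,267)]: print(u,v,world('top0',u,v).round(4))
E
```

```text
368 218 [ 0.6336 -0.1836  0.0051]
378 243 [ 0.5583 -0.2096  0.0285]
397 270 [ 0.489  -0.2642  0.0056]
356 268 [ 0.4862 -0.1501  0.0404]
350 233 [ 0.5731 -0.1309  0.0781]
325 244 [ 0.552  -0.0654  0.0261]
205 267 [0.4733 0.246  0.0717]
194 267 [0.4704 0.2707 0.0867]
230 267 [0.4818 0.19   0.0248]
266 267 [0.4874 0.095  0.005 ]
```

View pics/c1.png

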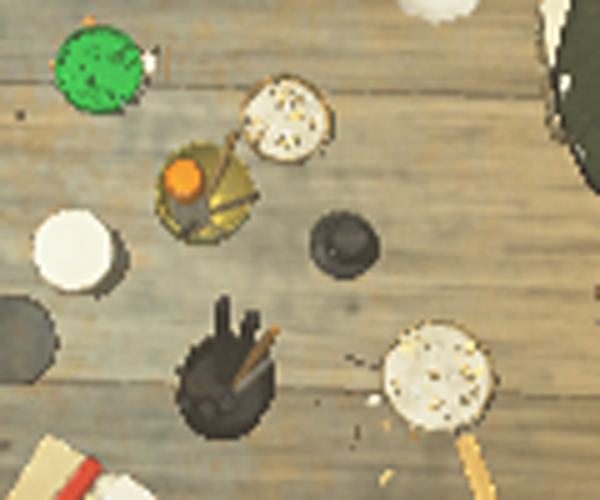

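View pics/c2.png

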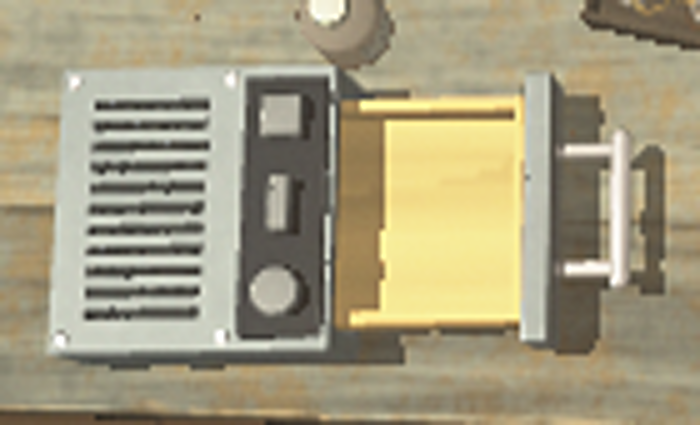

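The crop shows three things in the row:
- **Far end:** a brass-rimmed dish at (367,218.5), about 17.6 px (≈49 mm) across. This is the rings dish.
- **Near end:** a dish at (397,270), about 22.4 px (≈61 mm). This is the stones dish.
- **Middle:** the black loupe at (378,243).

The second crop shows the round key nearest the robot, at (194.8,283).

```bash
python3 - <<'E'
from h import *
W=lambda u,v,z,o: world('top0',o[0]+(u+.5)/5-.5,o[1]+(v+.5)/5-.5,z).round(4)
A=(310,195);B=(140,225)
print('dish',W(287,119,.013,A),'ycup',W(204,193,.057,A),'loupe',W(344,244,.03,A),'stones',W(439,376,.01,A), 'pcup',W(226,390,.067,A))
k=[W(281,115,.085,B),W(278,203,.085,B),W(274,290,.085,B)]
print('keys',*k)
for n,(u,v),z in [('slab',(67,70),.07),('slab',(342,68),.07),('slab',(330,350),.07),('slab',(50,352),.07),('h',(620,133),.044),('h',(618,285),.044),('panel in',(522,120),.05),('panel in',(520,325),.05)]: print(n,W(u,v,z,B))
for u,v in [(217,258),(215,270),(225,265)]: print('floor',world('top0',u,v).round(4))
# heights around dish
d=np.load('pics/top0.npy')
for v in range(214,246,2): print(v,[int(1000*world('top0',u,v,d=d[v,u])[2]) for u in range(336,380,2)])
E
```

```text
dish [ 0.6304 -0.1802  0.013 ] ycup [ 0.5773 -0.1328  0.057 ] loupe [ 0.5569 -0.2106  0.03  ] stones [ 0.4889 -0.2647  0.01  ] pcup [ 0.4701 -0.1457  0.067 ]
keys [0.5217 0.2708 0.085 ] [0.4754 0.2685 0.085 ] [0.4303 0.2667 0.085 ]
slab [0.5455 0.3906 0.07  ]
slab [0.5506 0.2447 0.07  ]
slab [0.4018 0.2391 0.07  ]
slab [0.3967 0.384  0.07  ]
h [0.5243 0.0988 0.044 ]
h [0.4426 0.0953 0.044 ]
panel in [0.5289 0.1509 0.05  ]
panel in [0.4194 0.145  0.05  ]
floor [0.5058 0.2275 0.023 ]
floor [0.473  0.2308 0.0215]
floor [0.4873 0.2045 0.022 ]
214 [6, 0, 2, -1, 2, 1, -2, -1, -4, 0, 0, 2, 4, 7, 0, 7, 5, 1, 5, 8, 1, 2]
216 [4, -4, 2, 0, 0, -4, -4, 3, 0, 1, -1, 6, 5, 2, 13, 8, 8, 1, 6, 7, 3, 1]
218 [1, 0, 0, 3, -1, 0, 0, 6, -2, 4, -5, 9, 0, 7, 4, 3, 9, 5, 5, 5, -2, 5]
220 [1, -4, 0, 5, -1, 1, 0, 7, -1, 0, 4, 4, 3, 2, 2, 5, 2, 6, 4, 4, 0, 1]
222 [-1, 3, 1, 4, 4, 4, 0, 0, 5, -1, 87, 0, 2, 3, 6, 12, 1, 6, 3, 5, 0, 2]
224 [0, 0, 2, -4, 0, 56, 55, 57, 55, 61, 78, 3, 6, 4, 10, 7, 7, 4, 4, 2, 2, 1]
226 [2, -3, 0, -3, 51, 43, 35, 32, 38, 65, 50, -4, 7, 4, 15, 7, 5, 8, 3, -1, 2, 4]
228 [-1, 3, 1, 59, 82, 82, 90, 19, 20, 51, 34, 52, 4, -4, 0, -1, 0, 0, 1, 0, 2, 0]
230 [0, 0, 0, 42, 86, 85, 88, 85, 40, 18, 26, 40, 0, 5, -1, 0, -3, 4, 1, -1, -3, 0]
232 [0, 2, 1, 36, 84, 90, 81, 83, 33, 8, 18, 34, 56, 0, 0, 3, 2, 1, 2, 4, -3, 2]
234 [6, 1, 1, 24, 79, 80, 84, 1363, 9, 12, 13, 70, 83, 5, 7, -2, 1, 1, 0, -2, 0, 0]
236 [-1, 0, 2, 60, 38, 56, 56, 49, 16, 37, 44, 28, 0, -3, 1, 6, -4, -1, 3, -1, 0, -1]
238 [3, -3, 0, 53, 14, 41, 40, 34, 8, 4, 12, 59, 0, -1, -5, -3, 0, -3, 1, 1, 4, 36]
240 [0, -2, 2, 2, 53, 72, 60, 14, 45, 15, 58, 1, 3, 0, 3, 1, -3, 3, -2, 7, 34, 27]
242 [0, -3, -5, 4, 0, 96, 51, 59, 55, 72, 1, 0, 2, 0, 0, 0, -2, 2, 8, 6, 31, 30]
244 [3, -1, 0, 3, 0, 1, 7, 3, 3, -3, 1, 0, -2, -2, 0, 1, -1, 0, 1363, 8, 29, 31]
```

```bash
python3 - <<'E'
from h import *
d=np.load('pics/top0.npy'); D=np.array([.6304,-.1802])
for v in range(216,248):
  for u in range(340,366):
    w=world('top0',u,v,d=d[v,u]); o=w[:2]-D
    if .058<w[2]<.2 and np.hypot(*o)<.075: print(u,v,w.round(3),'off mm',(o*1000).round(),'r',int(np.hypot(*o)*1000),'ang',int(np.degrees(np.arctan2(o[1],o[0]))%360))
E
```

```text
356 221 [ 0.603 -0.146  0.09 ] off mm [-27.  35.] r 44 ang 128
357 221 [ 0.604 -0.148  0.089] off mm [-27.  32.] r 41 ang 130
355 222 [ 0.602 -0.143  0.082] off mm [-28.  37.] r 46 ang 127
356 222 [ 0.601 -0.146  0.088] off mm [-29.  34.] r 45 ang 130
357 222 [ 0.602 -0.149  0.082] off mm [-28.  32.] r 42 ang 131
350 223 [ 0.605 -0.131  0.059] off mm [-26.  49.] r 55 ang 117
351 223 [ 0.605 -0.134  0.06 ] off mm [-26.  46.] r 53 ang 119
355 223 [ 0.6   -0.143  0.083] off mm [-31.  37.] r 48 ang 130
356 223 [ 0.601 -0.146  0.078] off mm [-30.  34.] r 45 ang 131
353 224 [ 0.601 -0.139  0.063] off mm [-29.  41.] r 50 ang 125
354 224 [ 0.602 -0.142  0.062] off mm [-29.  38.] r 47 ang 126
355 224 [ 0.599 -0.144  0.074] off mm [-32.  36.] r 48 ang 131
356 224 [ 0.598 -0.146  0.078] off mm [-33.  34.] r 46 ang 133
344 225 [ 0.599 -0.115  0.06 ] off mm [-32.  65.] r 72 ang 115
354 225 [ 0.597 -0.142  0.069] off mm [-33.  39.] r 50 ang 130
355 225 [ 0.596 -0.144  0.073] off mm [-34.  36.] r 49 ang 133
356 225 [ 0.599 -0.147  0.061] off mm [-31.  33.] r 45 ang 133
354 226 [ 0.595 -0.142  0.065
[... 1286 characters left out ...]
ang 138
361 233 [ 0.569 -0.159  0.099] off mm [-61.  22.] r 64 ang 160
358 234 [ 0.573 -0.152  0.07 ] off mm [-58.  28.] r 64 ang 154
360 234 [ 0.57  -0.157  0.083] off mm [-60.  23.] r 64 ang 158
361 234 [ 0.569 -0.159  0.089] off mm [-62.  21.] r 65 ang 161
357 235 [ 0.571 -0.15   0.068] off mm [-60.  30.] r 67 ang 153
358 235 [ 0.57  -0.153  0.07 ] off mm [-60.  28.] r 66 ang 155
359 235 [ 0.57  -0.155  0.071] off mm [-61.  25.] r 65 ang 157
360 235 [ 0.572 -0.158  0.061] off mm [-58.  22.] r 62 ang 159
359 236 [ 0.57  -0.156  0.06 ] off mm [-61.  24.] r 65 ang 158
358 238 [ 0.564 -0.153  0.059] off mm [-66.  27.] r 71 ang 157
358 239 [ 0.561 -0.153  0.06 ] off mm [-69.  27.] r 74 ang 158
```

```bash
cat >> h.py <<'E'
def go(x,y,z,axis=None,ref=None):
    "tool-frame mm shift from current pose to world point; yaw deg to bring tool y to angle axis (deg, mod 180)"
    s=r.observe(); R=s['orientation']; d=R.T@(np.array([x,y,z])-s['tcp_pos'])*1000
    a=np.degrees(np.arctan2(R[1,1],R[0,1])); out=d.round(1)
    print('shift',out,'yangle',round(a,1), 'yaw',None if axis is None else round(-((axis-a+90)%180-90),1),'tcp',s['tcp_pos'].round(4),'F',s['force'].round(1),'gap',round(s['finger_gap'],4),'t',s['time_s'],'q6',s['joints'][5].round(2))
E
python3 - <<'E'
from h import *
go(.25,-.3,.31)
E
```

```text
shift [  97.3 -196.3  -60.3] yangle -64.6 yaw None tcp [ 0.2462 -0.5189  0.2492] F [-0.1  0.  -0.5] gap 0.0853 t 0.1 q6 -0.15
```

Call:
{"name": "send_rows", "arguments": {
  "commands": [
    {"z": -40,"grip": 65},
    {"z": -60,"x": 15,"y": -30,"grip": 65},
    {"z": -60,"x": 35,"y": -70,"grip": 65},
    {"z": -60,"x": 55,"y": -110,"grip": 65},
    {"z": -60,"x": 75,"y": -150,"grip": 65},
    {"z": -60,"x": 97,"y": -197,"yaw": -8,"grip": 65},
    {"z": -60,"x": 97,"y": -197,"yaw": -16,"grip": 65},
    {"z": -60,"x": 97,"y": -197,"yaw": -24,"grip": 65},
    {"z": -60,"x": 97,"y": -197,"yaw": -32,"grip": 65}
  ]
}}

```text
invalid input
```

```bash
python3 - <<'E'
from h import *
go(.634,-.185,.2,40)
E
```

```text
shift [ 493.5 -135.5   49.6] yangle -64.6 yaw 75.4 tcp [ 0.2462 -0.5189  0.2492] F [-0.1  0.  -0.5] gap 0.0853 t 0.1 q6 -0.15
```

Call:
{"name": "send_rows", "arguments": {
  "commands": [
    {"x": 0,"y": 0,"z": -40,"yaw": 0,"grip": 65},
    {"x": 15,"y": -30,"z": -60,"yaw": 0,"grip": 65},
    {"x": 35,"y": -70,"z": -60,"yaw": 0,"grip": 65},
    {"x": 55,"y": -110,"z": -60,"yaw": 0,"grip": 65},
    {"x": 75,"y": -150,"z": -60,"yaw": 0,"grip": 65},
    {"x": 97,"y": -197,"z": -60,"yaw": -8,"grip": 65},
    {"x": 97,"y": -197,"z": -60,"yaw": -16,"grip": 65},
    {"x": 97,"y": -197,"z": -60,"yaw": -24,"grip": 65},
    {"x": 97,"y": -197,"z": -60,"yaw": -32,"grip": 65}
  ]
}}

```text
time_s: 1.0
tcp_pos: [0.2495, -0.2991, 0.31]
orientation: [[0.534, 0.846, -0.0], [0.846, -0.534, 0.0], [0.0, -0.0, -1.0]]
force: [-1.5, 0.8, 0.6]
finger_gap: 0.0649
gripper_force: 0.0
```

```bash
python3 - <<'E'
from h import *
go(.634,-.185,.2,40)
E
```

```text
shift [301.7 264.3 110. ] yangle -32.3 yaw -72.3 tcp [ 0.2495 -0.2991  0.31  ] F [-1.5  0.8  0.6] gap 0.0649 t 1.0 q6 -0.54
```

Call:
{"name": "send_rows", "arguments": {
  "commands": [
    {"x": 30,"y": 26,"z": 0,"yaw": -8,"grip": 65},
    {"x": 60,"y": 53,"z": 0,"yaw": -16,"grip": 65},
    {"x": 95,"y": 83,"z": 0,"yaw": -24,"grip": 65},
    {"x": 130,"y": 114,"z": 20,"yaw": -32,"grip": 65},
    {"x": 165,"y": 145,"z": 40,"yaw": -40,"grip": 65},
    {"x": 200,"y": 175,"z": 60,"yaw": -48,"grip": 65},
    {"x": 235,"y": 206,"z": 80,"yaw": -56,"grip": 65},
    {"x": 270,"y": 237,"z": 100,"yaw": -64,"grip": 65},
    {"x": 302,"y": 264,"z": 110,"yaw": -72,"grip": 65},
    {"x": 302,"y": 264,"z": 110,"yaw": -72,"grip": 65}
  ]
}}

```text
time_s: 2.0
tcp_pos: [0.6368, -0.1847, 0.1942]
orientation: [[-0.639, 0.769, -0.006], [0.769, 0.639, 0.004], [0.007, -0.002, -1.0]]
force: [-0.7, -0.9, -0.4]
finger_gap: 0.0648
gripper_force: 0.0
```

```bash
python3 - <<'E'
from h import *
snap('wrist','w1'); go(.634,-.185,.06,40)
E
```

```text
shift [  0.7   0.2 136.1] yangle 39.5 yaw -0.5 tcp [ 0.6351 -0.1861  0.1961] F [-0.1  0.7 -0.2] gap 0.065 t 2.05 q6 -1.11
```

View pics/w1.png

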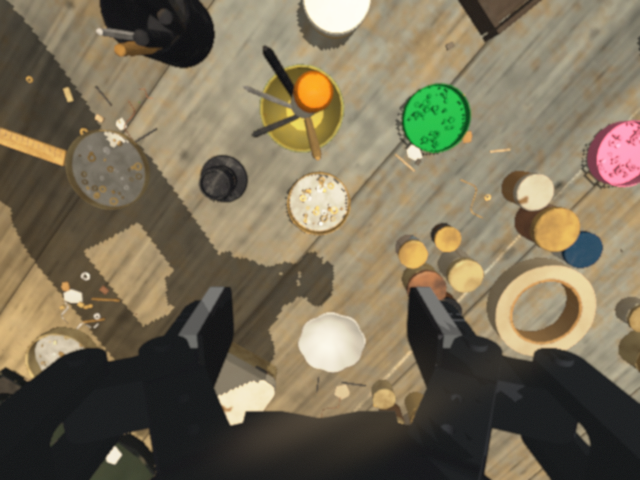

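The wrist view shows the rings dish at (318.5,202) with its brass rim and rings. The stones dish is at (106,168), the loupe at (223,178) and the cup at (300,108) with brush tips at (317,155). This confirms the choice.

```bash
python3 - <<'E'
from h import *
c=world('w1',318.5,201.5,.013); print(c.round(4), [world('w1',u,v,.013).round(4)[:2] for u,v in [(286,202),(351,202),(318,171),(318,233)]])
print('brush',world('w1',317,153), world('w1',300,108,.057))
m=cams.camera_model('wrist');print(-cv2.Rodrigues(np.array(m['rvec'],float))[0].T@np.ravel(m['tvec']))
o=np.array([-.64,.77])
t=c[:2]-.006*o; go(t[0],t[1],.022,40)
E
```

```text
[ 0.6269 -0.181   0.013 ] [array([ 0.6077, -0.1974]), array([ 0.6467, -0.1652]), array([ 0.6117, -0.163 ]), array([ 0.6428, -0.2009])]
brush [ 0.59976833 -0.14856209  0.08800588] [ 0.57503315 -0.13574291  0.057     ]
[ 0.59131267 -0.13458999  0.32016537]
shift [  2.1  -2.6 174.1] yangle 39.5 yaw -0.5 tcp [ 0.6351 -0.1861  0.1961] F [-0.1  0.7 -0.2] gap 0.065 t 2.05 q6 -1.11
```

Call:
{"name": "send_rows", "arguments": {
  "commands": [
    {"x": 2,"y": -3,"z": 30,"yaw": -0.5,"grip": 65},
    {"x": 2,"y": -3,"z": 65,"yaw": -0.5,"grip": 65},
    {"x": 2,"y": -3,"z": 100,"yaw": -0.5,"grip": 65},
    {"x": 2,"y": -3,"z": 130,"yaw": -0.5,"grip": 65},
    {"x": 2,"y": -3,"z": 150,"yaw": -0.5,"grip": 65},
    {"x": 2,"y": -3,"z": 160,"yaw": -0.5,"grip": 65},
    {"x": 2,"y": -3,"z": 168,"yaw": -0.5,"grip": 65},
    {"x": 2,"y": -3,"z": 174,"yaw": -0.5,"grip": 65},
    {"x": 2,"y": -3,"z": 178,"yaw": -0.5,"grip": 65},
    {"x": 2,"y": -3,"z": 178,"yaw": -0.5,"grip": 65}
  ]
}}

```text
time_s: 3.05
tcp_pos: [0.6314, -0.1885, 0.0227]
orientation: [[-0.641, 0.768, 0.001], [0.768, 0.641, -0.0], [-0.001, 0.0, -1.0]]
force: [0.2, 0.2, -0.1]
finger_gap: 0.0649
gripper_force: 0.0
```

```bash
python3 - <<'E'
from h import *
go(.6307,-.1856,.020,40); p,d,m=snap('wrist','w2')
E
```

```text
shift [2.7 1.3 2.7] yangle 39.9 yaw -0.1 tcp [ 0.6314 -0.1885  0.0227] F [ 0.2  0.2 -0.1] gap 0.0649 t 3.05 q6 -1.12
```

View pics/w2.png

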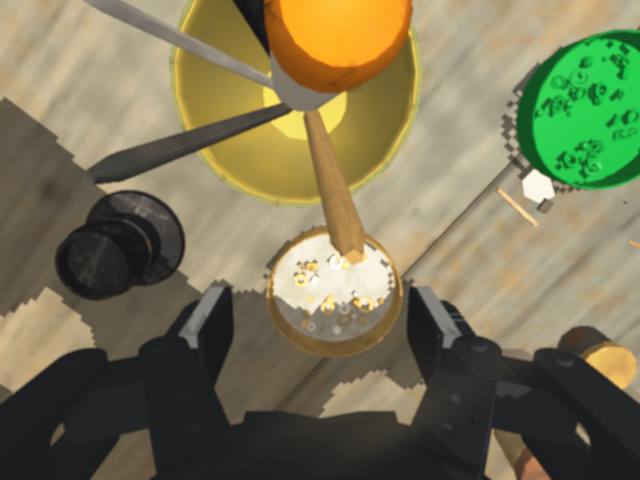

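The picture shows the dish between the open fingers, with its rim spanning u 268–402 and v 226–355. It sits a little right of the mid-line, and the brush tip at (350,258) is clear in front of the body.

```bash
python3 - <<'E'
from h import *
c=world('w2',335,288,.013); print(c); o=np.array([-.64,.77]); t=c[:2]-.006*o
print([world('w2',u,v,.013).round(4)[:2] for u,v in [(268,288),(402,288)]],t)
go(t[0],t[1],.020,40)
E
```

```text
[ 0.62799102 -0.17799195  0.013     ]
[array([ 0.6095, -0.1934]), array([ 0.6465, -0.1625])] [ 0.63183102 -0.18261195]
shift [4.4 4.  2.9] yangle 39.9 yaw -0.1 tcp [ 0.6316 -0.1885  0.0229] F [ 0.5 -0.1  0. ] gap 0.0651 t 3.1 q6 -1.12
```

Call:
{"name": "send_rows", "arguments": {
  "commands": [
    {"x": 3,"y": 4,"z": 0,"yaw": 0,"grip": 65},
    {"x": 3,"y": 4,"z": 3,"yaw": 0,"grip": 65},
    {"x": 3,"y": 4,"z": 3,"yaw": 0,"grip": 60},
    {"x": 3,"y": 4,"z": 3,"yaw": 0,"grip": 55},
    {"x": 3,"y": 4,"z": 3,"yaw": 0,"grip": 51},
    {"x": 3,"y": 4,"z": 3,"yaw": 0,"grip": 46},
    {"x": 3,"y": 4,"z": 3,"yaw": 0,"grip": 40},
    {"x": 3,"y": 4,"z": 3,"yaw": 0,"grip": 40},
    {"x": 3,"y": 4,"z": 3,"yaw": 0,"grip": 40}
  ]
}}

```text
time_s: 4.0
tcp_pos: [0.6329, -0.1837, 0.02]
orientation: [[-0.641, 0.768, 0.001], [0.768, 0.641, -0.0], [-0.001, 0.001, -1.0]]
force: [0.4, -0.5, 3.9]
finger_gap: 0.0464
gripper_force: 61.3
```

```bash
python3 - <<'E'
from h import *
go(.6318,-.1826,.020,40); 
E
```

```text
shift [ 1.6 -0.1 -0. ] yangle 39.9 yaw -0.1 tcp [ 0.6329 -0.1837  0.02  ] F [ 0.4 -0.5  3.9] gap 0.0464 t 4.0 q6 -1.11
```

Call:
{"name": "send_rows", "arguments": {
  "commands": [
    {"x": 0,"y": 0,"z": -5,"yaw": 0,"grip": 40},
    {"x": 0,"y": 0,"z": -15,"yaw": 0,"grip": 40},
    {"x": 0,"y": 0,"z": -30,"yaw": 0,"grip": 40},
    {"x": 0,"y": 0,"z": -50,"yaw": 0,"grip": 40},
    {"x": 0,"y": 0,"z": -75,"yaw": 0,"grip": 40},
    {"x": 0,"y": 0,"z": -100,"yaw": 0,"grip": 40},
    {"x": 0,"y": 0,"z": -130,"yaw": 0,"grip": 40},
    {"x": 0,"y": 0,"z": -155,"yaw": 0,"grip": 40},
    {"x": 0,"y": 0,"z": -160,"yaw": 0,"grip": 40},
    {"x": 0,"y": 0,"z": -160,"yaw": 0,"grip": 40}
  ]
}}

```text
time_s: 5.0
tcp_pos: [0.6331, -0.1839, 0.1813]
orientation: [[-0.641, 0.768, 0.003], [0.768, 0.641, -0.001], [-0.003, 0.002, -1.0]]
force: [0.7, 0.8, -0.7]
finger_gap: 0.0463
gripper_force: 61.6
```

```bash
python3 - <<'E'
from h import *
go(.475,.18,.15,2.6); p,d,m=snap('wrist','w3')
cv2.imwrite('pics/w3c.png',p[180:400,180:460])
E
```

```text
shift [380.7 111.9  30.2] yangle 39.9 yaw 37.3 tcp [ 0.6331 -0.1839  0.1813] F [ 0.7  0.8 -0.7] gap 0.0463 t 5.0 q6 -1.11
```

View pics/w3c.png

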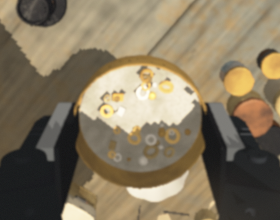

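The dish is held centred between the fingers (crop (140,115)), looks level and still holds its rings. Now I'll move above the drawer.

Call:
{"name": "send_rows", "arguments": {
  "commands": [
    {"x": 15,"y": 5,"z": 0,"yaw": 2,"grip": 40},
    {"x": 45,"y": 14,"z": 0,"yaw": 5,"grip": 40},
    {"x": 80,"y": 25,"z": 0,"yaw": 9,"grip": 40},
    {"x": 120,"y": 37,"z": 0,"yaw": 13,"grip": 40},
    {"x": 160,"y": 49,"z": 0,"yaw": 17,"grip": 40},
    {"x": 200,"y": 61,"z": 0,"yaw": 21,"grip": 40},
    {"x": 240,"y": 74,"z": 0,"yaw": 25,"grip": 40},
    {"x": 280,"y": 86,"z": 0,"yaw": 29,"grip": 40},
    {"x": 315,"y": 97,"z": 0,"yaw": 32,"grip": 40},
    {"x": 345,"y": 106,"z": 0,"yaw": 35,"grip": 40}
  ]
}}

```text
time_s: 6.05
tcp_pos: [0.4898, 0.1507, 0.1769]
orientation: [[-0.084, 0.996, -0.005], [0.997, 0.084, -0.0], [0.0, -0.005, -1.0]]
force: [0.3, 1.0, -0.8]
finger_gap: 0.0462
gripper_force: 61.6
```

Call:
{"name": "send_rows", "arguments": {
  "commands": [
    {"x": 15,"y": 0,"z": 0,"yaw": 1,"grip": 40},
    {"x": 26,"y": 0,"z": 0,"yaw": 2,"grip": 40},
    {"x": 32,"y": 0,"z": 0,"yaw": 2,"grip": 40},
    {"x": 34,"y": 0,"z": 0,"yaw": 2,"grip": 40},
    {"x": 34,"y": 0,"z": 0,"yaw": 2,"grip": 40},
    {"x": 34,"y": 0,"z": 0,"yaw": 2,"grip": 40}
  ]
}}

```text
time_s: 6.65
tcp_pos: [0.4896, 0.1825, 0.1789]
orientation: [[-0.05, 0.999, -0.001], [0.999, 0.05, -0.0], [-0.0, -0.001, -1.0]]
force: [0.1, 0.5, 0.1]
finger_gap: 0.0466
gripper_force: 61.6
```

```bash
python3 - <<'E'
from h import *
go(.479,.183,.06,2.6); p,d,m=snap('wrist','w4')
E
```

```text
shift [  1.1 -10.5 118.9] yangle 2.8 yaw 0.2 tcp [0.4896 0.1825 0.1789] F [0.1 0.5 0.1] gap 0.0466 t 6.65 q6 0.14
```

View pics/w4.png

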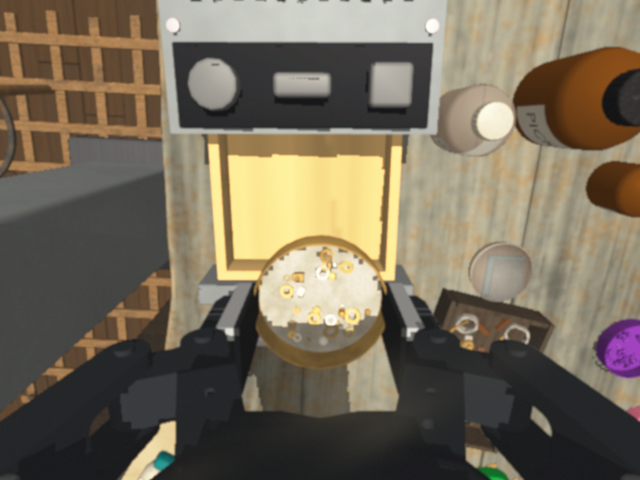

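The view shows the round key at (213,84), the bar key at (302,85) and the square key at (391,85). The slab front edge is at v≈133. The drawer interior spans u 229–386, with the inner front panel at v≈270.

```bash
python3 - <<'E'
from h import *
for n,u,v,z in [('round',213,84,.085),('bar',302,85,.085),('sq',391,85,.085),('front edge L',170,133,.07),('front edge R',437,133,.07),('wall L',229,200,.048),('wall R',386,200,.048),('panel in',230,274,.058),('panel in',385,274,.058),('panel inL(.048)',229,274,.048),('dish rim',320,302,.1719)]: print(n,world('w4',u,v,z).round(4))
for u,v in [(300,200),(260,190),(350,210),(223,200),(302,110),(213,84)]: print(u,v,world('w4',u,v).round(4))
E
```

```text
round [0.4293 0.2652 0.085 ]
bar [0.4747 0.2669 0.085 ]
sq [0.5202 0.2691 0.085 ]
front edge L [0.4006 0.239  0.07  ]
front edge R [0.551  0.2463 0.07  ]
wall L [0.4285 0.1977 0.048 ]
wall R [0.5297 0.2027 0.048 ]
panel in [0.4308 0.1506 0.058 ]
panel in [0.5319 0.1556 0.058 ]
panel inL(.048) [0.4279 0.1465 0.048 ]
dish rim [0.4879 0.1876 0.1719]
300 200 [0.4732 0.1949 0.0224]
260 190 [0.4448 0.2007 0.0225]
350 210 [0.5092 0.1893 0.0219]
223 200 [0.4236 0.1965 0.0434]
302 110 [0.4747 0.255  0.0731]
213 84 [0.4293 0.2652 0.0852]
```

Call:
{"name": "send_rows", "arguments": {
  "commands": [
    {"x": 3,"y": -9,"z": 10,"yaw": 0,"grip": 40},
    {"x": 3,"y": -9,"z": 30,"yaw": 0,"grip": 40},
    {"x": 3,"y": -9,"z": 55,"yaw": 0,"grip": 40},
    {"x": 3,"y": -9,"z": 75,"yaw": 0,"grip": 40},
    {"x": 3,"y": -9,"z": 90,"yaw": 0,"grip": 40},
    {"x": 3,"y": -9,"z": 105,"yaw": 0,"grip": 40},
    {"x": 3,"y": -9,"z": 115,"yaw": 0,"grip": 40},
    {"x": 3,"y": -9,"z": 122,"yaw": 0,"grip": 40},
    {"x": 3,"y": -9,"z": 126,"yaw": 0,"grip": 40},
    {"x": 3,"y": -9,"z": 126,"yaw": 0,"grip": 40}
  ]
}}

```text
time_s: 7.7
tcp_pos: [0.4803, 0.1856, 0.053]
orientation: [[-0.05, 0.999, -0.001], [0.999, 0.05, -0.0], [-0.0, -0.001, -1.0]]
force: [-1.4, -1.1, -1.0]
finger_gap: 0.0467
gripper_force: 61.6
```

```bash
python3 - <<'E'
from h import *
go(.4805,.185,.0425,2.5)
E
```

```text
shift [-0.6  0.2 10.5] yangle 2.9 yaw 0.4 tcp [0.4803 0.1856 0.053 ] F [-1.4 -1.1 -1. ] gap 0.0467 t 7.7 q6 0.15
```

Call:
{"name": "send_rows", "arguments": {
  "commands": [
    {"x": 0,"y": 0,"z": 3,"yaw": 0,"grip": 40},
    {"x": 0,"y": 0,"z": 6,"yaw": 0,"grip": 40},
    {"x": 0,"y": 0,"z": 8,"yaw": 0,"grip": 40},
    {"x": 0,"y": 0,"z": 9,"yaw": 0,"grip": 40},
    {"x": 0,"y": 0,"z": 10,"yaw": 0,"grip": 40},
    {"x": 0,"y": 0,"z": 10,"yaw": 0,"grip": 40},
    {"x": 0,"y": 0,"z": 10,"yaw": 0,"grip": 40}
  ]
}}

```text
time_s: 8.4
tcp_pos: [0.4805, 0.1857, 0.0433]
orientation: [[-0.05, 0.999, 0.0], [0.999, 0.05, 0.0], [0.0, 0.0, -1.0]]
force: [0.0, 1.0, -0.8]
finger_gap: 0.0462
gripper_force: 61.6
```

Not in contact yet, so I'll creep down.

Call:
{"name": "send_rows", "arguments": {
  "commands": [
    {"x": 0,"y": 0,"z": 0.5,"yaw": 0,"grip": 40},
    {"x": 0,"y": 0,"z": 1,"yaw": 0,"grip": 40},
    {"x": 0,"y": 0,"z": 1,"yaw": 0,"grip": 40},
    {"x": 0,"y": 0,"z": 1,"yaw": 0,"grip": 40}
  ]
}}

```text
time_s: 8.8
tcp_pos: [0.4805, 0.1857, 0.0423]
orientation: [[-0.05, 0.999, -0.0], [0.999, 0.05, -0.0], [-0.0, -0.0, -1.0]]
force: [0.1, -0.2, -0.2]
finger_gap: 0.0463
gripper_force: 61.6
```

Call:
{"name": "send_rows", "arguments": {
  "commands": [
    {"x": 0,"y": 0,"z": 0.5,"yaw": 0,"grip": 40},
    {"x": 0,"y": 0,"z": 1,"yaw": 0,"grip": 40},
    {"x": 0,"y": 0,"z": 1,"yaw": 0,"grip": 40},
    {"x": 0,"y": 0,"z": 1,"yaw": 0,"grip": 40}
  ]
}}

```text
time_s: 9.2
tcp_pos: [0.4806, 0.1857, 0.0419]
orientation: [[-0.05, 0.999, -0.0], [0.999, 0.05, -0.0], [-0.0, -0.0, -1.0]]
force: [-1.5, -0.2, 5.1]
finger_gap: 0.0464
gripper_force: 62.2
```

Call:
{"name": "send_rows", "arguments": {
  "commands": [
    {"x": 0,"y": 0,"z": 0,"yaw": 0,"grip": 48},
    {"x": 0,"y": 0,"z": 0,"yaw": 0,"grip": 51},
    {"x": 0,"y": 0,"z": 0,"yaw": 0,"grip": 55},
    {"x": 0,"y": 0,"z": 0,"yaw": 0,"grip": 59},
    {"x": 0,"y": 0,"z": 0,"yaw": 0,"grip": 62},
    {"x": 0,"y": 0,"z": 0,"yaw": 0,"grip": 62}
  ]
}}

```text
time_s: 9.8
tcp_pos: [0.4804, 0.1856, 0.0412]
orientation: [[-0.05, 0.999, -0.0], [0.999, 0.05, -0.0], [-0.0, -0.0, -1.0]]
force: [0.4, -0.1, -0.0]
finger_gap: 0.0626
gripper_force: 0.0
```

Call:
{"name": "send_rows", "arguments": {
  "commands": [
    {"x": 0,"y": 0,"z": -5,"yaw": 0,"grip": 62},
    {"x": 0,"y": 0,"z": -15,"yaw": 0,"grip": 62},
    {"x": 0,"y": 0,"z": -35,"yaw": 0,"grip": 62},
    {"x": 0,"y": 0,"z": -65,"yaw": 0,"grip": 62},
    {"x": 0,"y": 0,"z": -100,"yaw": 0,"grip": 62},
    {"x": 0,"y": 0,"z": -120,"yaw": 0,"grip": 50},
    {"x": 0,"y": 0,"z": -120,"yaw": 0,"grip": 30},
    {"x": 0,"y": 0,"z": -120,"yaw": 0,"grip": 10},
    {"x": 0,"y": 0,"z": -120,"yaw": 0,"grip": 0},
    {"x": 0,"y": 0,"z": -120,"yaw": 0,"grip": 0}
  ]
}}

```text
time_s: 10.8
tcp_pos: [0.4792, 0.1854, 0.1596]
orientation: [[-0.05, 0.999, -0.003], [0.999, 0.05, -0.001], [-0.0, -0.003, -1.0]]
force: [-1.2, 0.7, -0.3]
finger_gap: 0.0001
gripper_force: 0.0
```

```bash
python3 - <<'E'
from h import *
go(.485,.06,.17,2.5); p,d,m=snap('wrist','w5')
E
```

```text
shift [-125.5   -0.6  -10.3] yangle 2.9 yaw 0.4 tcp [0.4792 0.1854 0.1596] F [-1.2  0.7 -0.3] gap 0.0001 t 10.8 q6 0.15
```

View pics/w5.png

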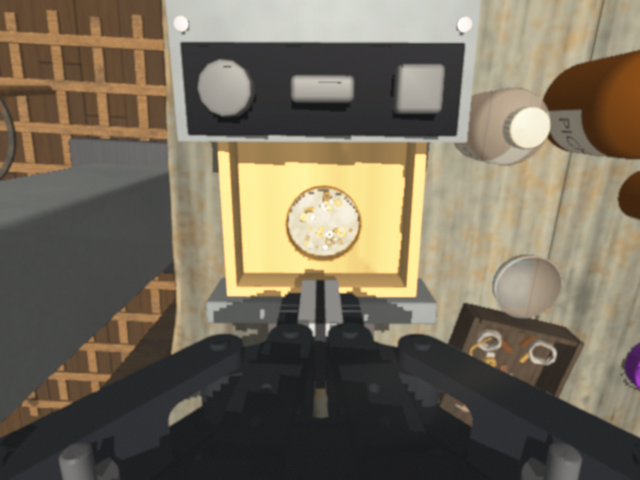

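The picture shows the dish lying flat in the drawer at (324,222) with its rings inside, clear of the walls. Next I'll push the handle with closed fingers.

Call:
{"name": "send_rows", "arguments": {
  "commands": [
    {"x": -30,"y": 0,"z": 0,"yaw": 0,"grip": 0},
    {"x": -70,"y": 0,"z": 0,"yaw": 0,"grip": 0},
    {"x": -105,"y": 0,"z": 0,"yaw": 0,"grip": 0},
    {"x": -125,"y": 0,"z": 0,"yaw": 0,"grip": 0},
    {"x": -128,"y": 0,"z": 15,"yaw": 0,"grip": 0},
    {"x": -128,"y": 0,"z": 45,"yaw": 0,"grip": 0},
    {"x": -128,"y": 0,"z": 75,"yaw": 0,"grip": 0},
    {"x": -128,"y": 0,"z": 98,"yaw": 0,"grip": 0},
    {"x": -128,"y": 0,"z": 108,"yaw": 0,"grip": 0},
    {"x": -128,"y": 0,"z": 108,"yaw": 0,"grip": 0}
  ]
}}

```text
time_s: 11.85
tcp_pos: [0.4851, 0.0579, 0.0513]
orientation: [[-0.05, 0.999, -0.005], [0.999, 0.05, 0.0], [0.001, -0.005, -1.0]]
force: [-1.0, -0.2, -0.6]
finger_gap: -0.0003
gripper_force: 0.0
```

Call:
{"name": "send_rows", "arguments": {
  "commands": [
    {"x": 5,"y": 0,"z": 0,"yaw": 0,"grip": 0},
    {"x": 10,"y": 0,"z": 0,"yaw": 0,"grip": 0},
    {"x": 15,"y": 0,"z": 0,"yaw": 0,"grip": 0},
    {"x": 20,"y": 0,"z": 0,"yaw": 0,"grip": 0},
    {"x": 24,"y": 0,"z": 0,"yaw": 0,"grip": 0},
    {"x": 28,"y": 0,"z": 0,"yaw": 0,"grip": 0},
    {"x": 32,"y": 0,"z": 0,"yaw": 0,"grip": 0},
    {"x": 37,"y": 0,"z": 0,"yaw": 0,"grip": 0},
    {"x": 42,"y": 0,"z": 0,"yaw": 0,"grip": 0}
  ]
}}

```text
time_s: 12.75
tcp_pos: [0.4849, 0.1001, 0.0533]
orientation: [[-0.05, 0.999, 0.0], [0.999, 0.05, -0.0], [-0.0, 0.0, -1.0]]
force: [-0.1, -1.6, 0.3]
finger_gap: -0.0001
gripper_force: 0.6
```

Call:
{"name": "send_rows", "arguments": {
  "commands": [
    {"x": 6,"y": 0,"z": 0,"yaw": 0,"grip": 0},
    {"x": 12,"y": 0,"z": 0,"yaw": 0,"grip": 0},
    {"x": 18,"y": 0,"z": 0,"yaw": 0,"grip": 0},
    {"x": 24,"y": 0,"z": 0,"yaw": 0,"grip": 0},
    {"x": 30,"y": 0,"z": 0,"yaw": 0,"grip": 0},
    {"x": 36,"y": 0,"z": 0,"yaw": 0,"grip": 0},
    {"x": 42,"y": 0,"z": 0,"yaw": 0,"grip": 0},
    {"x": 48,"y": 0,"z": 0,"yaw": 0,"grip": 0},
    {"x": 54,"y": 0,"z": 0,"yaw": 0,"grip": 0},
    {"x": 58,"y": 0,"z": 0,"yaw": 0,"grip": 0}
  ]
}}

```text
time_s: 13.75
tcp_pos: [0.4817, 0.1583, 0.0532]
orientation: [[-0.05, 0.999, -0.0], [0.999, 0.05, 0.0], [0.0, -0.0, -1.0]]
force: [0.4, -1.3, 0.0]
finger_gap: 0.0003
gripper_force: 0.6
```

Call:
{"name": "send_rows", "arguments": {
  "commands": [
    {"x": 3,"y": 0,"z": 0,"yaw": 0,"grip": 0},
    {"x": 6,"y": 0,"z": 0,"yaw": 0,"grip": 0},
    {"x": 9,"y": 0,"z": 0,"yaw": 0,"grip": 0},
    {"x": 11,"y": 0,"z": 0,"yaw": 0,"grip": 0},
    {"x": 12,"y": 0,"z": 0,"yaw": 0,"grip": 0},
    {"x": 13,"y": 0,"z": 0,"yaw": 0,"grip": 0}
  ]
}}

```text
time_s: 14.35
tcp_pos: [0.4811, 0.1707, 0.0532]
orientation: [[-0.05, 0.999, -0.0], [0.999, 0.05, -0.0], [-0.0, -0.0, -1.0]]
force: [0.7, -1.4, -0.1]
finger_gap: -0.0002
gripper_force: 0.5
```

Call:
{"name": "send_rows", "arguments": {
  "commands": [
    {"x": 1,"y": 0,"z": 0,"yaw": 0,"grip": 0},
    {"x": 2,"y": 0,"z": 0,"yaw": 0,"grip": 0},
    {"x": 3,"y": 0,"z": 0,"yaw": 0,"grip": 0},
    {"x": 4,"y": 0,"z": 0,"yaw": 0,"grip": 0},
    {"x": 5,"y": 0,"z": 0,"yaw": 0,"grip": 0},
    {"x": 5,"y": 0,"z": 0,"yaw": 0,"grip": 0}
  ]
}}

```text
time_s: 14.95
tcp_pos: [0.4809, 0.1759, 0.0532]
orientation: [[-0.05, 0.999, -0.0], [0.999, 0.05, 0.0], [0.0, -0.0, -1.0]]
force: [1.0, -0.4, -0.8]
finger_gap: 0.0001
gripper_force: 0.2
```

Call:
{"name": "send_rows", "arguments": {
  "commands": [
    {"x": 1,"y": 0,"z": 0,"yaw": 0,"grip": 0},
    {"x": 2,"y": 0,"z": 0,"yaw": 0,"grip": 0},
    {"x": 3,"y": 0,"z": 0,"yaw": 0,"grip": 0},
    {"x": 4,"y": 0,"z": 0,"yaw": 0,"grip": 0},
    {"x": 4,"y": 0,"z": 0,"yaw": 0,"grip": 0}
  ]
}}

```text
time_s: 15.45
tcp_pos: [0.4809, 0.1769, 0.0532]
orientation: [[-0.052, 0.999, -0.001], [0.999, 0.052, -0.006], [-0.006, -0.001, -1.0]]
force: [0.8, -10.9, 1.6]
finger_gap: -0.0002
gripper_force: 5.6
```

Call:
{"name": "send_rows", "arguments": {
  "commands": [
    {"x": 0,"y": 0,"z": 0,"yaw": 0,"grip": 0},
    {"x": -5,"y": 0,"z": 0,"yaw": 0,"grip": 0},
    {"x": -15,"y": 0,"z": 0,"yaw": 0,"grip": 0},
    {"x": -25,"y": 0,"z": 0,"yaw": 0,"grip": 0},
    {"x": -30,"y": 0,"z": -10,"yaw": 0,"grip": 0},
    {"x": -30,"y": 0,"z": -40,"yaw": 0,"grip": 0},
    {"x": -30,"y": 0,"z": -75,"yaw": 0,"grip": 0},
    {"x": -30,"y": 0,"z": -105,"yaw": 0,"grip": 0},
    {"x": -30,"y": 0,"z": -107,"yaw": 0,"grip": 0},
    {"x": -30,"y": 0,"z": -107,"yaw": 0,"grip": 0}
  ]
}}

```text
time_s: 16.45
tcp_pos: [0.4831, 0.1497, 0.1619]
orientation: [[-0.05, 0.999, 0.003], [0.999, 0.05, 0.001], [0.001, 0.003, -1.0]]
force: [-0.1, -0.1, -1.3]
finger_gap: -0.0001
gripper_force: 0.0
```

```bash
python3 - <<'E'
from h import *
p,d,m=snap('wrist','w6'); go(.4298,.266,.115,2.5)
E
```

```text
shift [118.9 -46.3  45.4] yangle 2.9 yaw 0.4 tcp [0.482  0.1496 0.1603] F [ 0.3 -0.3 -0.6] gap 0.0004 t 16.5 q6 0.08
```

View pics/w6.png

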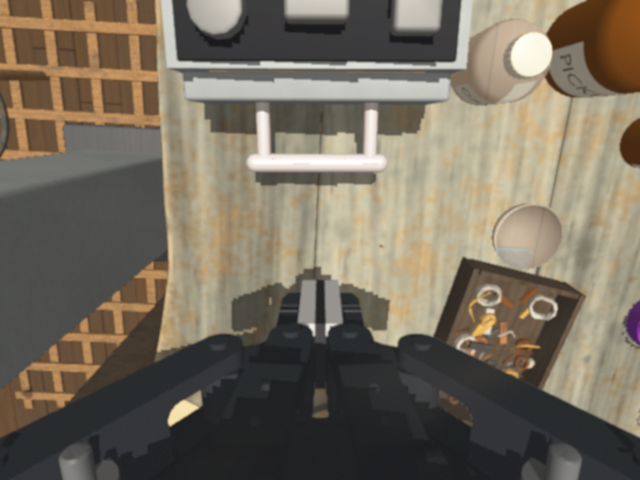

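The drawer is shut, with its front against the cabinet and the handle bar at v≈162. I'll now move above the round key.

Call:
{"name": "send_rows", "arguments": {
  "commands": [
    {"x": 20,"y": -8,"z": 0,"yaw": 0,"grip": 0},
    {"x": 50,"y": -20,"z": 0,"yaw": 0,"grip": 0},
    {"x": 80,"y": -32,"z": 0,"yaw": 0,"grip": 0},
    {"x": 105,"y": -42,"z": 0,"yaw": 0,"grip": 0},
    {"x": 119,"y": -46,"z": 0,"yaw": 0,"grip": 0},
    {"x": 119,"y": -46,"z": 15,"yaw": 0,"grip": 0},
    {"x": 119,"y": -46,"z": 30,"yaw": 0,"grip": 0},
    {"x": 119,"y": -46,"z": 40,"yaw": 0,"grip": 0},
    {"x": 119,"y": -46,"z": 44,"yaw": 0,"grip": 0},
    {"x": 119,"y": -46,"z": 44,"yaw": 0,"grip": 0}
  ]
}}

```text
time_s: 17.5
tcp_pos: [0.4299, 0.2657, 0.1152]
orientation: [[-0.05, 0.999, -0.002], [0.999, 0.05, -0.001], [-0.001, -0.002, -1.0]]
force: [0.6, -0.0, 0.9]
finger_gap: -0.0001
gripper_force: 0.0
```

```bash
python3 - <<'E'
from h import *
go(.4298,.266,.104,2.5)
E
```

```text
shift [ 0.3 -0.  11.2] yangle 2.8 yaw 0.3 tcp [0.4299 0.2657 0.1152] F [ 0.6 -0.   0.9] gap -0.0001 t 17.5 q6 0.33
```

Call:
{"name": "send_rows", "arguments": {
  "commands": [
    {"x": 0,"y": 0,"z": 3,"yaw": 0,"grip": 0},
    {"x": 0,"y": 0,"z": 6,"yaw": 0,"grip": 0},
    {"x": 0,"y": 0,"z": 9,"yaw": 0,"grip": 0},
    {"x": 0,"y": 0,"z": 10,"yaw": 0,"grip": 0},
    {"x": 0,"y": 0,"z": 10,"yaw": 0,"grip": 0},
    {"x": 0,"y": 0,"z": 10,"yaw": 0,"grip": 0}
  ]
}}

```text
time_s: 18.1
tcp_pos: [0.4305, 0.2663, 0.1064]
orientation: [[-0.05, 0.999, 0.0], [0.999, 0.05, 0.0], [0.0, 0.0, -1.0]]
force: [0.8, -0.5, 0.0]
finger_gap: -0.0001
gripper_force: 0.0
```

Call:
{"name": "send_rows", "arguments": {
  "commands": [
    {"x": 0,"y": 0,"z": 0.5,"yaw": 0,"grip": 0},
    {"x": 0,"y": 0,"z": 1,"yaw": 0,"grip": 0},
    {"x": 0,"y": 0,"z": 1,"yaw": 0,"grip": 0},
    {"x": 0,"y": 0,"z": 1,"yaw": 0,"grip": 0}
  ]
}}

```text
time_s: 18.5
tcp_pos: [0.4304, 0.2663, 0.1053]
orientation: [[-0.05, 0.999, 0.0], [0.999, 0.05, 0.0], [0.0, 0.0, -1.0]]
force: [0.1, -0.6, 1.2]
finger_gap: 0.0001
gripper_force: 0.0
```

Call:
{"name": "send_rows", "arguments": {
  "commands": [
    {"x": 0,"y": 0,"z": 0.5,"yaw": 0,"grip": 0},
    {"x": 0,"y": 0,"z": 1,"yaw": 0,"grip": 0},
    {"x": 0,"y": 0,"z": 1,"yaw": 0,"grip": 0},
    {"x": 0,"y": 0,"z": 1,"yaw": 0,"grip": 0}
  ]
}}

```text
time_s: 18.9
tcp_pos: [0.4304, 0.2662, 0.1042]
orientation: [[-0.05, 0.999, -0.0], [0.999, 0.05, -0.0], [-0.0, -0.0, -1.0]]
force: [0.4, 0.0, -0.3]
finger_gap: -0.0001
gripper_force: 0.0
```

Call:
{"name": "send_rows", "arguments": {
  "commands": [
    {"x": 0,"y": 0,"z": 0.5,"yaw": 0,"grip": 0},
    {"x": 0,"y": 0,"z": 1,"yaw": 0,"grip": 0},
    {"x": 0,"y": 0,"z": 1,"yaw": 0,"grip": 0},
    {"x": 0,"y": 0,"z": 1,"yaw": 0,"grip": 0}
  ]
}}

```text
time_s: 19.3
tcp_pos: [0.4305, 0.2663, 0.1035]
orientation: [[-0.05, 0.999, 0.0], [0.999, 0.05, 0.0], [0.0, 0.0, -1.0]]
force: [-1.0, 0.7, 1.8]
finger_gap: 0.0004
gripper_force: 1.4
```

Call:
{"name": "send_rows", "arguments": {
  "commands": [
    {"x": 0,"y": 0,"z": 0.5,"yaw": 0,"grip": 0},
    {"x": 0,"y": 0,"z": 1,"yaw": 0,"grip": 0},
    {"x": 0,"y": 0,"z": 1,"yaw": 0,"grip": 0},
    {"x": 0,"y": 0,"z": 1,"yaw": 0,"grip": 0}
  ]
}}

```text
time_s: 19.7
tcp_pos: [0.4305, 0.2663, 0.1025]
orientation: [[-0.05, 0.999, 0.0], [0.999, 0.05, 0.0], [0.0, 0.0, -1.0]]
force: [-2.4, -0.5, 4.1]
finger_gap: 0.0001
gripper_force: 2.4
```

Call:
{"name": "send_rows", "arguments": {
  "commands": [
    {"x": 0,"y": 0,"z": 0.5,"yaw": 0,"grip": 0},
    {"x": 0,"y": 0,"z": 1,"yaw": 0,"grip": 0},
    {"x": 0,"y": 0,"z": 1,"yaw": 0,"grip": 0},
    {"x": 0,"y": 0,"z": 1,"yaw": 0,"grip": 0}
  ]
}}

```text
time_s: 20.1
tcp_pos: [0.4305, 0.2663, 0.1016]
orientation: [[-0.05, 0.999, 0.0], [0.999, 0.05, 0.0], [0.0, 0.0, -1.0]]
force: [-1.1, -0.6, 6.2]
finger_gap: 0.0003
gripper_force: 2.9
```

Call:
{"name": "send_rows", "arguments": {
  "commands": [
    {"x": 0,"y": 0,"z": 0.5,"yaw": 0,"grip": 0},
    {"x": 0,"y": 0,"z": 1,"yaw": 0,"grip": 0},
    {"x": 0,"y": 0,"z": 1,"yaw": 0,"grip": 0},
    {"x": 0,"y": 0,"z": 1,"yaw": 0,"grip": 0}
  ]
}}

```text
time_s: 20.5
tcp_pos: [0.4305, 0.2663, 0.1005]
orientation: [[-0.05, 0.999, 0.0], [0.999, 0.05, 0.0], [0.0, 0.0, -1.0]]
force: [-2.5, -1.0, 5.6]
finger_gap: 0.0002
gripper_force: 2.7
```

Call:
{"name": "send_rows", "arguments": {
  "commands": [
    {"x": 0,"y": 0,"z": 0.4,"yaw": 0,"grip": 0},
    {"x": 0,"y": 0,"z": 0.8,"yaw": 0,"grip": 0},
    {"x": 0,"y": 0,"z": 0.8,"yaw": 0,"grip": 0},
    {"x": 0,"y": 0,"z": 0.8,"yaw": 0,"grip": 0}
  ]
}}

```text
time_s: 20.9
tcp_pos: [0.4305, 0.2663, 0.0994]
orientation: [[-0.05, 0.999, 0.0], [0.999, 0.05, 0.0], [0.0, 0.0, -1.0]]
force: [-0.0, -1.0, 4.2]
finger_gap: 0.0002
gripper_force: 1.9
```

Call:
{"name": "send_rows", "arguments": {
  "commands": [
    {"x": 0,"y": 0,"z": 0.4,"yaw": 0,"grip": 0},
    {"x": 0,"y": 0,"z": 0.7,"yaw": 0,"grip": 0},
    {"x": 0,"y": 0,"z": 0.7,"yaw": 0,"grip": 0},
    {"x": 0,"y": 0,"z": 0.7,"yaw": 0,"grip": 0}
  ]
}}

```text
time_s: 21.3
tcp_pos: [0.4305, 0.2663, 0.0987]
orientation: [[-0.05, 0.999, 0.0], [0.999, 0.05, 0.0], [0.0, 0.0, -1.0]]
force: [-0.5, -1.1, 3.2]
finger_gap: -0.0001
gripper_force: 1.3
```

The force peaked at about 6 N and has dropped to 3.2 N, so the key has clicked. I'll release straight up.

Call:
{"name": "send_rows", "arguments": {
  "commands": [
    {"x": 0,"y": 0,"z": -3,"yaw": 0,"grip": 0},
    {"x": 0,"y": 0,"z": -7,"yaw": 0,"grip": 0},
    {"x": 0,"y": 0,"z": -15,"yaw": 0,"grip": 0},
    {"x": 0,"y": 0,"z": -40,"yaw": 0,"grip": 0},
    {"x": 0,"y": 0,"z": -80,"yaw": 0,"grip": 0},
    {"x": -40,"y": 0,"z": -110,"yaw": 0,"grip": 0},
    {"x": -80,"y": 0,"z": -110,"yaw": 0,"grip": 0},
    {"x": -100,"y": 0,"z": -110,"yaw": 0,"grip": 0},
    {"x": -100,"y": 0,"z": -110,"yaw": 0,"grip": 0},
    {"x": -100,"y": 0,"z": -110,"yaw": 0,"grip": 0}
  ]
}}

```text
time_s: 22.3
tcp_pos: [0.4353, 0.1664, 0.2089]
orientation: [[-0.049, 0.999, -0.0], [0.999, 0.049, 0.001], [0.001, -0.0, -1.0]]
force: [0.0, 0.6, -0.6]
finger_gap: 0.0001
gripper_force: 0.0
```

```bash
python3 - <<'E'
from h import *
p,d,m=snap('wrist','w7')
for w in ((.4298,.266),(.4747,.267),(.520,.269)):
    x,_=cv2.projectPoints(np.array([[*w,.085]]),np.array(m['rvec'],float),np.array(m['tvec'],float),np.array([[m['fx'],0,m['cx']],[0,m['fy'],m['cy']],[0,0,1.]]),None)
    u,v=x.ravel().astype(int); print(u,v,[world('w7',u,v)[2].round(4)] if 0<=v<478 else '')
p,d,m=snap('top','t7'); cv2.imwrite('pics/t7c.png',cv2.resize(p[195:315,140:430],None,fx=2.7,fy=2.7))
E
```

```text
321 63 [np.float64(0.085)]
400 65 [np.float64(0.0853)]
478 66 [np.float64(0.0849)]
```

View pics/t7c.png

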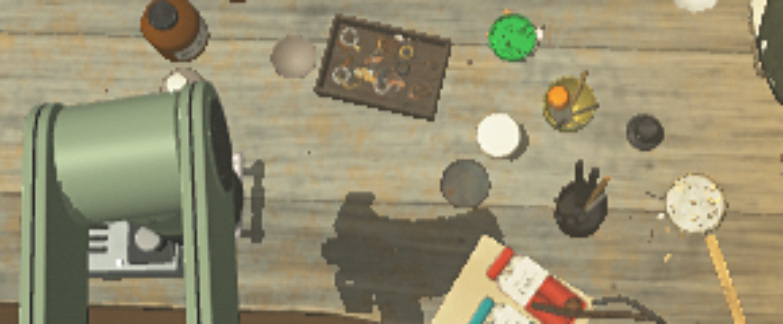

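The keys read as up (all tops at z≈0.085), the drawer is shut, and the stones dish, loupe and pot stand where they were.

```bash
python3 -c "
from bench import r
print(r.hand_in())"
```

```text
the job is handed in; nothing more can be done
None
```

The dish of rings is level in the shut drawer, the round start key was pressed until it clicked and came back up, and the job was handed in at about 22 s with the other keys and objects left alone.

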